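Load the dispatch rack with filter cartridges in reverse order

ROBOT

A 7-joint arm with a two-finger parallel gripper is mounted at the origin on the work surface. World frame = base frame: x ahead of the robot, y to its left, z up, the work surface at z = 0. Lengths are in m, angles in degrees, forces in N, time in s.
With the tool pointing down it reaches from about 0.35 to 0.9 m from the base axis. Payload 19.9 kg.
Tool frame: the origin (TCP) lies midway between the tips of the shut fingers; the grasp point (between the pads) lies 19 mm behind it; x points along the fingers, z is the direction in which the jaws open and shut, and the axes are right-handed (so a half turn about x gives the same grasp; the last joint's range is limited). The gripper opens to 85 mm and grips with 20 to 120 N. Pads are 22 mm wide; open, the fingers measure 114 mm over their backs; the gripper's body (76 mm by 85 mm) begins 54 mm behind the grasp point. The pads swing forward as they close: fully open they stand 13 mm farther back than shut.
Start: joints at [62.137, 23.915, -0.59, 92.452, 0.269, 63.638, -3.037], TCP at [0.269, -0.564, 0.231] pointing down, gripper open.
Joint ranges: [-161.28, 161.28], [-22.2, 115.67], [-73.04, 71.86], [3.21, 147.25], [-68.34, 248.33], [10.77, 114.83], [-161.83, 161.83]. Speed limits (degrees/s): [108.29, 108.29, 136.94, 136.94, 172.46, 172.46, 172.46].

INTERFACE

Orientations are given as a 3x3 rotation matrix whose columns are the frame's x, y, z axes.
In Python, from rig import ctrl, cams gives the robot as it stands.
- The arm moves only by the tool send_rows, never from a script. Its argument "rows" is text: rows parted by semicolons, each of 5 numbers parted by spaces: the gripper's target within -1 to 1 (fully open at 1, half-way at 0, shut at -1), then the shift along the tool's x, y, z in cm, then the turn about the tool's x in rad. A call has 1 to 5 rows; each row is the pose to reach, as a shift and turn from the pose measured when the call began, along the tool's axes at that moment; what a row does not reach only later rows make up. A row lasts 1/10 s, in which the tool goes at most 50 mm and 8.59 degrees, less where a joint would pass 70% of its speed; a pose out of reach is approached as far as the arm can. A call with a gripper value outside its range is refused whole. The fingers move at their own pace and stop on an object; "grip_force" is the grip in N (left out, the last holds). Time passes only in rows, so rows that repeat a pose let the fingers close. It gives the time, the measured TCP pose, the force and the opening at its end, in the units of the state.
- ctrl.get_state(): the state, without advancing time (a new reading comes with each control period).
- cams.camera(name): name is "scene" or "top"; returns (picture, depth): 420x560x3 uint8, red, green, blue; 420x560 float32, m along the optical axis (not along the pixel's ray), 0 where there is no reading.
- cams.camera_params(name): a dict with "fx", "fy", "cx", "cy" (pixels), "rvec" (rotation vector, rad) and "tvec" (3), from world to camera coordinates, as OpenCV has them. Camera axes: x right, y down, z forward; pixel columns grow to the right and rows downward; lengths in m; the calibration is good to about 2 mm. A picture is of the moment at which its call begins. camera_params takes no time and is no camera call.
- ctrl.close_job(): hands the job in, once; it reports no verdict.
The state is a dict: "clock": time; "joint_positions": joint angles; "joint_vel": joint speeds; "effort": joint torques, N m; "tool_pos": TCP position; "orientation": TCP orientation; "wrist_force": force on the tool from outside, world axes, zero at the start; "torque": the same for the moment, N m; "width": finger opening in m.
Only numpy, scipy, OpenCV 4.12 (cv2) and the standard library are available. Lean on these libraries where they do the work, as an engineer would, in place of code of your own. Each camera call takes 0.05 s, during which the arm holds its last target. There are 200 camera calls.

TASK

Move the four filter cartridges from the stock rack into the empty dispatch rack, one to each bay, in the reverse order: the cartridge next to the stock rack's orange end goes into the bay farthest from the dispatch rack's orange end, and so on, until the one farthest from orange stands next to orange. Keep every cartridge upright all the way, and leave them all standing on the floor of their bays, let go.

Things in the scene. Friction and masses are not known exactly. Their poses are not given: they have to be found in the camera images.
- filter_blue: Loose filter cartridge with blue end caps at top and bottom and a white pleated middle: an upright solid cylinder 42 mm in diameter and 95 mm tall, about 180 g. Origin at the centre of its underside, z along its axis, up as it stands.
- filter_green: Loose filter cartridge with green end caps at top and bottom and a white pleated middle: an upright solid cylinder 42 mm in diameter and 95 mm tall, about 180 g. Origin at the centre of its underside, z along its axis, up as it stands.
- filter_yellow: Loose filter cartridge with yellow end caps at top and bottom and a white pleated middle: an upright solid cylinder 42 mm in diameter and 95 mm tall, about 180 g. Origin at the centre of its underside, z along its axis, up as it stands.
- filter_black: Loose filter cartridge with black end caps at top and bottom and a white pleated middle: an upright solid cylinder 42 mm in diameter and 95 mm tall, about 180 g. Origin at the centre of its underside, z along its axis, up as it stands.
- bin_blue: Blue open stock bin, fixed in a row on the stock rack; at the start it holds the blue cartridge, so it shows that cartridge's place in the row even once empty. 60 x 60 mm outside, 52 x 52 mm inside, 14 mm high, floor 4 mm thick (the cartridge stands 4 mm above the bin's origin). Origin at the centre of its underside.
- bin_green: Green open stock bin, fixed in a row on the stock rack; at the start it holds the green cartridge, so it shows that cartridge's place in the row even once empty. 60 x 60 mm outside, 52 x 52 mm inside, 14 mm high, floor 4 mm thick (the cartridge stands 4 mm above the bin's origin). Origin at the centre of its underside.
- bin_yellow: Yellow open stock bin, fixed in a row on the stock rack; at the start it holds the yellow cartridge, so it shows that cartridge's place in the row even once empty. 60 x 60 mm outside, 52 x 52 mm inside, 14 mm high, floor 4 mm thick (the cartridge stands 4 mm above the bin's origin). Origin at the centre of its underside.
- bin_black: Black open stock bin, fixed in a row on the stock rack; at the start it holds the black cartridge, so it shows that cartridge's place in the row even once empty. 60 x 60 mm outside, 52 x 52 mm inside, 14 mm high, floor 4 mm thick (the cartridge stands 4 mm above the bin's origin). Origin at the centre of its underside.
- stock_rack: Fixed grey rack along its own y: board 80 (x) by 300 mm (y), 10 mm thick, steel rails to 20 mm high; the four bins stand on it in varying order at x = 0, y = +105, +35, -35, -105 mm, origins at z = 10 mm. Orange end block, 45 mm high, at its +y end (y = 143 to 165 mm). Origin mid-row on the table top, z up. Left or right of the robot, turned up to 0.3 rad.
- dispatch_rack: Fixed grey rack along its own y, empty at first: four open bays side by side, each 65 x 65 mm inside, centred at x = 0, y = +105, +35, -35, -105 mm; floor at z = 6 mm, 5 mm walls and partitions, tops at z = 30 mm. Orange end block, 45 mm high, at its +y end (y = 143 to 165 mm). Origin mid-row on the table top, z up. On the other side from the stock rack, turned up to 0.3 rad.
Things that resemble listed ones, but are neither listed nor needed, are in the scene too. What is shaped like the filter_yellow but red is not meant.

How it is judged (in metres and radians):
At the end, for the whole second after the job is handed in: Each cartridge stands still and upright (0.1 rad) on the floor (6 mm) of a bay of the dispatch rack, axis within 15 mm of the bay's centre in x and y, in the reverse of the order of the bins on the stock rack, both counted from the orange ends (x of filter_blue in the frame of dispatch_rack between -0.015 and 0.015 m and z of filter_blue in the frame of dispatch_rack between 0 and 0.012 m and angle between each of filter_blue, filter_green, filter_yellow, filter_black's own z axis and vertical below 0.1 rad and linear speed of each of filter_blue, filter_green, filter_yellow, filter_black below 0.02 m/s and angular speed of each of filter_blue, filter_green, filter_yellow, filter_black below 0.2 rad/s and ((y of bin_blue in the frame of stock_rack between 0.085 and 0.125 m and y of filter_blue in the frame of dispatch_rack between -0.12 and -0.09 m) or (y of bin_blue in the frame of stock_rack between 0.015 and 0.055 m and y of filter_blue in the frame of dispatch_rack between -0.05 and -0.02 m) or (y of bin_blue in the frame of stock_rack between -0.055 and -0.015 m and y of filter_blue in the frame of dispatch_rack between 0.02 and 0.05 m) or (y of bin_blue in the frame of stock_rack between -0.125 and -0.085 m and y of filter_blue in the frame of dispatch_rack between 0.09 and 0.12 m)) and x of filter_green in the frame of dispatch_rack between -0.015 and 0.015 m and z of filter_green in the frame of dispatch_rack between 0 and 0.012 m and ((y of bin_green in the frame of stock_rack between 0.085 and 0.125 m and y of filter_green in the frame of dispatch_rack between -0.12 and -0.09 m) or (y of bin_green in the frame of stock_rack between 0.015 and 0.055 m and y of filter_green in the frame of dispatch_rack between -0.05 and -0.02 m) or (y of bin_green in the frame of stock_rack between -0.055 and -0.015 m and y of filter_green in the frame of dispatch_rack between 0.02 and 0.05 m) or (y of bin_green in the frame of stock_rack between -0.125 and -0.085 m and y of filter_green in the frame of dispatch_rack between 0.09 and 0.12 m)) and x of filter_yellow in the frame of dispatch_rack between -0.015 and 0.015 m and z of filter_yellow in the frame of dispatch_rack between 0 and 0.012 m and ((y of bin_yellow in the frame of stock_rack between 0.085 and 0.125 m and y of filter_yellow in the frame of dispatch_rack between -0.12 and -0.09 m) or (y of bin_yellow in the frame of stock_rack between 0.015 and 0.055 m and y of filter_yellow in the frame of dispatch_rack between -0.05 and -0.02 m) or (y of bin_yellow in the frame of stock_rack between -0.055 and -0.015 m and y of filter_yellow in the frame of dispatch_rack between 0.02 and 0.05 m) or (y of bin_yellow in the frame of stock_rack between -0.125 and -0.085 m and y of filter_yellow in the frame of dispatch_rack between 0.09 and 0.12 m)) and x of filter_black in the frame of dispatch_rack between -0.015 and 0.015 m and z of filter_black in the frame of dispatch_rack between 0 and 0.012 m and ((y of bin_black in the frame of stock_rack between 0.085 and 0.125 m and y of filter_black in the frame of dispatch_rack between -0.12 and -0.09 m) or (y of bin_black in the frame of stock_rack between 0.015 and 0.055 m and y of filter_black in the frame of dispatch_rack between -0.05 and -0.02 m) or (y of bin_black in the frame of stock_rack between -0.055 and -0.015 m and y of filter_black in the frame of dispatch_rack between 0.02 and 0.05 m) or (y of bin_black in the frame of stock_rack between -0.125 and -0.085 m and y of filter_black in the frame of dispatch_rack between 0.09 and 0.12 m))); the robot touches nothing.
It fails at once if the blue cartridge is tipped over (leaning more than 0.6 rad) (angle between filter_blue's own z axis and vertical above 0.6 rad).
It fails at once if the green cartridge is tipped over (leaning more than 0.6 rad) (angle between filter_green's own z axis and vertical above 0.6 rad).
It fails at once if the yellow cartridge is tipped over (leaning more than 0.6 rad) (angle between filter_yellow's own z axis and vertical above 0.6 rad).
It fails at once if the black cartridge is tipped over (leaning more than 0.6 rad) (angle between filter_black's own z axis and vertical above 0.6 rad).
It also fails if it takes over 112 s, if anything falls off the work surface, if the arm or the gripper's body presses on something with over 40 N, if the wrist force passes 120 N, or if a joint passes its speed limit or range.

## Working session

There is one attempt and no reset: what is moved stays moved. The work goes in short steps, Python scripts to look and compute and a tool call to move; the robot and the scene stay as the last step left them, time stands still between calls to the robot, and variables do not carry over. Pictures are saved under pics/ and viewed, about 12 in all and at most 16, crops included, and the job is handed in when it is done.

Besides the shell and the picture viewer there is one more tool, called after "Call:" by a JSON object that holds its "op" and its "data", one argument or row to a line. send_rows: Moves the arm, as the interface text tells. Its arguments: {"type":"object","properties":{"rows":{"type":"string"},"grip_force":{"type":"number"}},"required":["rows"]}

```bash
mkdir -p pics
cat > h.py <<'E'
import numpy as np, cv2
from rig import ctrl, cams
def snap(n):
    p,d=cams.camera(n); return p,d
def par(n):
    c=cams.camera_params(n); K=np.array([[c['fx'],0,c['cx']],[0,c['fy'],c['cy']],[0,0,1]])
    R=cv2.Rodrigues(np.array(c['rvec'],float))[0]; return K,R,np.array(c['tvec'],float).ravel()
def ray(n,uv,z):
    K,R,t=par(n); uv=np.atleast_2d(uv).astype(float)
    d=(np.linalg.inv(K)@np.c_[uv,np.ones(len(uv))].T).T@R; o=-R.T@t
    return o+d*((z-o[2])/d[:,2])[:,None]
def cloud(n,d):
    K,R,t=par(n); v,u=np.indices(d.shape)
    P=np.stack([(u-K[0,2])/K[0,0]*d,(v-K[1,2])/K[1,1]*d,d],-1)
    return (P-t)@R
def proj(n,X):
    K,R,t=par(n); q=(np.atleast_2d(X)@R.T+t)@K.T; return q[:,:2]/q[:,2:]
E
python3 - <<'E'
from h import *
for n in('top','scene'):
    p,d=snap(n); cv2.imwrite(f'pics/{n}0.png',p[:,:,::-1]); np.savez(f'{n}0.npz',p=p,d=d)
    K,R,t=par(n); print(n,K[0,0],-R.T@t, R[2])
s=ctrl.get_state(); print(s)
E
```

```text
top 393.17125751610075 [ 0.33054177 -0.04604899  0.91617402] [ 0.14513376  0.02225558 -0.98916171]
scene 395.97363122601973 [ 1.09024449 -0.54439631  0.85744513] [-0.55526498  0.4562296  -0.69536707]
{'clock': 0.1, 'joint_positions': array([62.13797508, 23.94408863, -0.59020228, 92.47997347,  0.26881132,
       63.6401905 , -3.03522477]), 'joint_vel': array([-0.05161356, -0.03176913,  0.01980105, -0.22028714,  0.04345203,
        0.01826336, -0.0638406 ]), 'effort': array([ 1.70649753e-03, -8.65814281e+01,  6.80170376e-01, -4.35637522e+01,
        1.92029279e-02,  4.94560882e-03, -1.53977567e-04]), 'tool_pos': array([ 0.26877597, -0.56391724,  0.23074404]), 'orientation': array([[-5.42433451e-04,  9.02691690e-01,  4.30287601e-01],
       [ 9.54195445e-04,  4.30287935e-01, -9.02691189e-01],
       [-9.99999398e-01, -7.90714281e-05, -1.09474687e-03]]), 'wrist_force': array([ 0.18601503, -0.09320504,  0.04822728]), 'torque': array([0.06818973, 0.05204877, 0.02842552]), 'width': 0.08545877704904088}
```

View pics/top0.png

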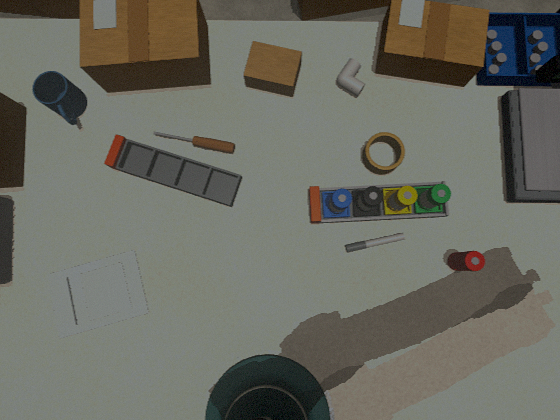

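View pics/scene0.png

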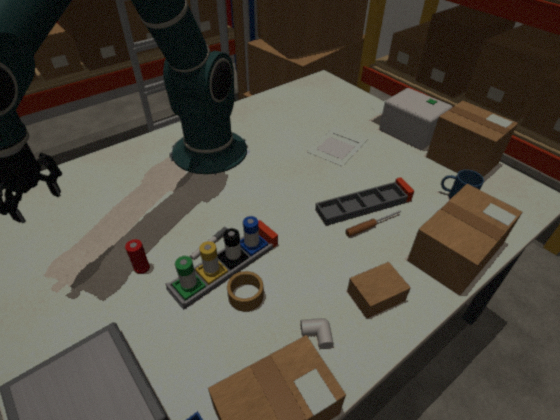

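Top view: the stock rack is on the right with its orange end at (316,205). From orange its row is blue (340,200), black (370,197), yellow (405,195), green (440,193). The empty dispatch rack is on the left with its orange end at (115,150) and its far end at (240,190). Possible mix-ups are the red cartridge (470,261), which is the decoy, the blue mug (60,95) and the tape ring (384,152).

Run:
```python
from h import *
z=np.load('top0.npz');p,d=z['p'],z['d'];P=cloud('top',d);P[d==0]=np.nan
hsv=cv2.cvtColor(p,cv2.COLOR_RGB2HSV)
def rect(pts):
    (c,wh,a)=cv2.minAreaRect(pts.astype(np.float32)); return cv2.boxPoints((c,wh,a)),c,wh
print('z table',np.nanmedian(P[230:260,180:330,2]))
# cartridges tops
m=((P[...,2]>0.1)&(P[...,2]<0.118)).astype(np.uint8); m[:150]=0;m[285:]=0;m[:,:300]=0;m[:,490:]=0
n,l,st,ce=cv2.connectedComponentsWithStats(m)
for i in range(1,n):
    if st[i,4]<60: continue
    q=P[l==i]; c=cv2.findContours((l==i).astype(np.uint8),0,2)[0][0]
    (uv,r)=cv2.minEnclosingCircle(c); X=ray('top',uv,0.109)
    print('cart',uv,r,X[0].round(4),'z',np.median(q[:,2]).round(4),'diam',2*r*0.807/393, 'cloud mean',q.mean(0).round(4), np.median(hsv[l==i],0))
# racks: use points of height band
def rack(u0,u1,v0,v1,name,zt):
    mm=np.zeros(d.shape,bool);mm[v0:v1,u0:u1]=1
    # orange block: 
    o=mm&((hsv[...,0]<12)|(hsv[...,0]>172))&(hsv[...,1]>150)&(hsv[...,2]>80)&(P[...,2]>0.04)
    q=P[o]; b,c,wh=rect(q[:,:2]); print(name,'orange',np.array(c).round(4),np.array(wh).round(4),np.median(q[:,2]).round(4),b.round(3).tolist())
    w=mm&(P[...,2]>zt-0.005)&(P[...,2]<zt+0.004)
    q=P[w]; b,c2,wh=rect(q[:,:2]); print(name,'tops',np.array(c2).round(4),np.array(wh).round(4),len(q),b.round(4).tolist())
    # ransac-free: mean line through
rack(95,255,125,215,'disp',0.03)
rack(300,460,170,230,'stock',0.02)
cv2.imwrite('pics/crop1.png',cv2.resize(p[120:240,90:480,::-1],None,fx=2,fy=2,interpolation=cv2.INTER_CUBIC))
```

```text
z table -6.047038440284162e-07
cart (439.5, 193.5) 10.606701850891113 [ 0.4865 -0.3494  0.109 ] z 0.1091 diam 0.04356034805938488 cloud mean [ 0.4869 -0.3495  0.1088] [ 66. 154. 101.]
cart (371.8953552246094, 196.08139038085938) 10.31688404083252 [ 0.4785 -0.2099  0.109 ] z 0.109 diam 0.042370103923419056 cloud mean [ 0.4794 -0.2098  0.1087] [38.5 19.  47. ]
cart (405.9405822753906, 195.19801330566406) 10.442466735839844 [ 0.4817 -0.2802  0.109 ] z 0.109 diam 0.04288585575482318 cloud mean [ 0.4814 -0.2804  0.1087] [ 28. 212. 124.]
cart (340.925537109375, 198.13829040527344) 10.138666152954102 [ 0.4729 -0.1458  0.109 ] z 0.1089 diam 0.04163818618541456 cloud mean [ 0.4729 -0.146   0.1088] [109. 154. 116.]
disp orange [0.5875 0.3698] [0.0205 0.0744] 0.0448 [[0.5490000247955322, 0.3709999918937683], [0.6200000047683716, 0.3490000069141388], [0.6259999871253967, 0.36899998784065247], [0.5550000071525574, 0.38999998569488525]]
disp tops [0.5758 0.2217] [0.2987 0.1391] 1099 [[0.4661000072956085, 0.09880000352859497], [0.5992000102996826, 0.05860000103712082], [0.6855000257492065, 0.34459999203681946], [0.5523999929428101, 0.384799987077713]]
stock orange [ 0.4721 -0.095 ] [0.0775 0.0211] 0.045 [[0.43299999833106995, -0.08699999749660492], [0.4339999854564667, -0.1080000028014183], [0.5109999775886536, -0.10300000011920929], [0.5099999904632568, -0.0820000022649765]]
stock tops [ 0.4998 -0.238 ] [0.1162 0.3119] 1324 [[0.430400013923645, -0.08659999817609787], [0.45320001244544983, -0.3977000117301941], [0.569100022315979, -0.38929998874664307], [0.5464000105857849, -0.07819999754428864]]
```

View pics/crop1.png

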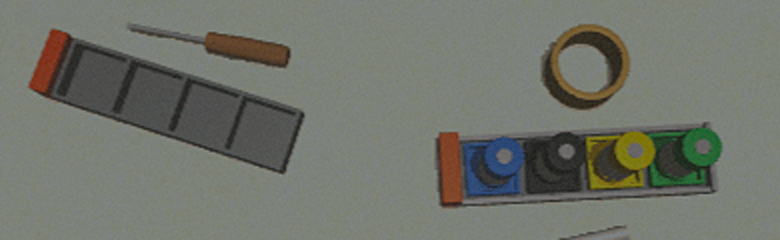

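Each bin's colour matches its cartridge in the crop, and the red decoy stands apart. Next I refine both rack poses.

```bash
cat >> h.py <<'E'
def go(tx,ty,tz,yaw):
    s=ctrl.get_state(); R=s['orientation']; p=s['tool_pos']
    sh=R.T@(np.array([tx,ty,tz])-p)*100
    zy=np.arctan2(R[1,2],R[0,2]); dy=(yaw-zy+np.pi)%(2*np.pi)-np.pi
    print('t',s['clock'],'pos',p.round(4),'shift cm',sh.round(2),'turn',round(-dy,3),'w',round(s['width'],4))
E
python3 - <<'E'
from h import *
z=np.load('top0.npz');p,d=z['p'],z['d'];P=cloud('top',d)
def big(u0,u1,v0,v1,zl,zh,Y):
    m=np.zeros(d.shape,np.uint8);m[v0:v1,u0:u1]=1
    m&=((P[...,2]>zl)&(P[...,2]<zh)).astype(np.uint8)
    n,l,st,_=cv2.connectedComponentsWithStats(m,connectivity=8); k=1+np.argmax(st[1:,4])
    q=P[l==k]; c,wh,a=cv2.minAreaRect(q[:,:2].astype(np.float32)); b=cv2.boxPoints((c,wh,a))
    e=[b[1]-b[0],b[2]-b[1]]; e=max(e,key=np.linalg.norm); e=e*np.sign(e[1])
    th=np.arctan2(-e[0],e[1]); print('rect',np.array(c).round(4),np.array(wh).round(4),'theta',th.round(4),len(q)); return th,np.array(c)
th,c=big(95,255,125,215,0.026,0.0335,1)   # walls tops, y from -142.5 to 142.5
yv=np.array([-np.sin(th),np.cos(th)])
print('disp from orange', np.array([.5875,.3698])-.154*yv)
for y in(-.105,-.035,.035,.105): print('bay',y,(c+y*yv).round(4))
th,c=big(300,460,170,230,0.016,0.024,1)
yv=np.array([-np.sin(th),np.cos(th)]); o=np.array([.4721,-.095])-.154*yv; print('stock from orange',o)
for y in(.105,.035,-.035,-.105): print('bin',y,(o+y*yv).round(4))
# check: floor blobs of bays
m=((P[...,2]>.002)&(P[...,2]<.012)).astype(np.uint8); m[:125]=0;m[215:]=0;m[:,255:]=0;m[:,:95]=0
n,l,st,_=cv2.connectedComponentsWithStats(m,connectivity=4)
for i in range(1,n):
    if st[i,4]>200: print('floor',P[l==i].mean(0).round(4),st[i,4])
go(.4729,-.146,.2,.065)
E
```

```text
rect [0.5438 0.2251] [0.2868 0.0758] theta -0.2935 951
disp from orange [0.54295363 0.22238351]
bay -0.105 [0.5135 0.1246]
bay -0.035 [0.5337 0.1916]
bay 0.035 [0.554  0.2586]
bay 0.105 [0.5742 0.3256]
rect [ 0.4514 -0.245 ] [0.0279 0.2973] theta 0.1108 362
stock from orange [ 0.48913344 -0.24805509]
bin 0.105 [ 0.4775 -0.1437]
bin 0.035 [ 0.4853 -0.2133]
bin -0.035 [ 0.493  -0.2828]
bin -0.105 [ 0.5007 -0.3524]
floor [0.5776 0.3312 0.0061] 610
floor [0.5567 0.263  0.0061] 621
floor [0.5362 0.195  0.0061] 648
floor [0.5157 0.1268 0.0061] 676
t 0.1 pos [ 0.2688 -0.5639  0.2307] shift cm [  3.1   36.41 -28.94] turn -1.191 w 0.0855
```

Call:
{"op": "send_rows", "data": {
  "rows": "1 0 18 -14.5 -0.6; 1 0 18 -14.5 -0.6; 1 0 18 -14.5 -0.6; 1 0 18 -14.5 -0.6; 1 0 18 -14.5 -0.6",
  "grip_force": 40
}}

```text
clock: 0.6
tool_pos: [0.3701, -0.3522, 0.2308]
orientation: [[-0.0, 0.495, 0.869], [0.001, 0.869, -0.495], [-1.0, 0.001, -0.001]]
wrist_force: [0.7, -1.0, -0.2]
width: 0.0851
```

```bash
python3 -c "
from h import *
go(.4729,-.146,.2,.067)"
```

```text
t 0.6 pos [ 0.3701 -0.3522  0.2308] shift cm [ 3.11 23.   -1.26] turn -0.584 w 0.0851
```

Call:
{"op": "send_rows", "data": {
  "rows": "1 3 23 -1.3 -0.584; 1 3 23 -1.3 -0.584; 1 3 23 -1.3 -0.584; 1 3 23 -1.3 -0.584; 1 3 23 -1.3 -0.584"
}}

```text
clock: 1.1
tool_pos: [0.4733, -0.1428, 0.2008]
orientation: [[-0.0, -0.074, 0.997], [0.002, 0.997, 0.074], [-1.0, 0.002, -0.0]]
wrist_force: [0.4, -1.2, -1.1]
width: 0.0854
```

Call:
{"op": "send_rows", "data": {
  "rows": "1 0 0 0 0"
}}

```text
clock: 1.2
tool_pos: [0.4745, -0.1383, 0.2003]
orientation: [[-0.001, -0.08, 0.997], [0.004, 0.997, 0.08], [-1.0, 0.004, -0.0]]
wrist_force: [-1.1, -0.4, -0.2]
width: 0.0855
```

```bash
python3 -c "
from h import *
go(.4729,-.146,.06,.067)"
```

```text
t 1.2 pos [ 0.4745 -0.1383  0.2003] shift cm [14.03 -0.8  -0.22] turn 0.013 w 0.0855
```

Call:
{"op": "send_rows", "data": {
  "rows": "1 0 -0.8 -0.2 0.013; 1 4 -0.8 -0.2 0.013; 1 8 -0.8 -0.2 0.013; 1 8 -0.8 -0.2 0.013; 1 8 -0.8 -0.2 0.013"
}}

```text
clock: 1.7
tool_pos: [0.4729, -0.147, 0.1209]
orientation: [[-0.002, -0.066, 0.998], [0.004, 0.998, 0.066], [-1.0, 0.004, -0.001]]
wrist_force: [0.8, -0.1, 0.7]
width: 0.0854
```

Run:
```python
from h import *
go(.4729,-.146,.06,.067)
p,d=snap('scene'); cv2.imwrite('pics/s1.png',cv2.resize(p[150:330,100:400,::-1],None,fx=2.5,fy=2.5))
```

```text
t 1.7 pos [ 0.4729 -0.147   0.1209] shift cm [6.09 0.08 0.01] turn -0.001 w 0.0854
```

View pics/s1.png

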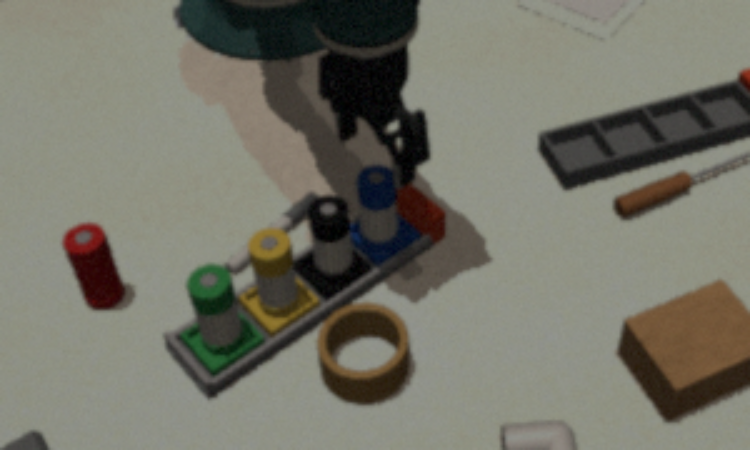

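The crop shows the open fingers at (345,130) and (412,160), straddling the blue cartridge's top at (375,172). The jaws run across the rack, so I go down and close.

Call:
{"op": "send_rows", "data": {
  "rows": "1 3 0 0 0; 1 6 0 0 0; 1 6 0 0 0; 1 6 0 0 0; -1 6 0 0 0"
}}

```text
clock: 2.25
tool_pos: [0.4748, -0.1473, 0.0639]
orientation: [[0.003, -0.066, 0.998], [0.002, 0.998, 0.066], [-1.0, 0.002, 0.003]]
wrist_force: [0.0, -0.5, -0.3]
width: 0.0734
```

Call:
{"op": "send_rows", "data": {
  "rows": "-1 0 0 0 0; -1 0 0 0 0; -1 0 0 0 0; -1 0 0 0 0; -1 0 0 0 0"
}}

```text
clock: 2.75
tool_pos: [0.4754, -0.1477, 0.065]
orientation: [[0.004, -0.066, 0.998], [0.001, 0.998, 0.066], [-1.0, 0.001, 0.004]]
wrist_force: [-2.5, -0.3, 16.1]
width: 0.0413
```

Call:
{"op": "send_rows", "data": {
  "rows": "-1 0 0 0 0; -1 -3 0 0 0; -1 -7 0 0 0; -1 -12 0 0 0; -1 -12 0 0 0"
}}

```text
clock: 3.25
tool_pos: [0.4774, -0.1483, 0.1908]
orientation: [[0.012, -0.066, 0.998], [-0.002, 0.998, 0.066], [-1.0, -0.003, 0.012]]
wrist_force: [0.4, -1.1, -1.8]
width: 0.0414
```

Run:
```python
from h import *
go(.5135,.1246,.18,-.2935)
```

```text
t 3.25 pos [ 0.4774 -0.1483  0.1908] shift cm [ 1.07 27.    5.38] turn 0.359 w 0.0414
```

Call:
{"op": "send_rows", "data": {
  "rows": "-1 0 5 1 0.07; -1 0 10 2 0.14; -1 0 14 3 0.22; -1 0 16 3.2 0.25; -1 0 16 3.2 0.25"
}}

```text
clock: 3.75
tool_pos: [0.4987, 0.0168, 0.1908]
orientation: [[0.012, 0.179, 0.984], [-0.001, 0.984, -0.179], [-1.0, 0.001, 0.012]]
wrist_force: [-1.0, -1.6, -1.6]
width: 0.0409
```

Run:
```python
from h import *
go(.5135,.1246,.18,-.2935); print(ctrl.get_state()['orientation'].round(3).tolist())
```

```text
t 3.75 pos [0.4987 0.0168 0.1908] shift cm [ 1.09 10.87 -0.49] turn 0.113 w 0.0409
[[0.012, 0.179, 0.984], [-0.001, 0.984, -0.179], [-1.0, 0.001, 0.012]]
```

Call:
{"op": "send_rows", "data": {
  "rows": "-1 0 4 -0.2 0.05; -1 0 8 -0.4 0.09; -1 0.5 10.9 -0.5 0.113; -1 0.5 10.9 -0.5 0.113; -1 0.5 10.9 -0.5 0.113"
}}

```text
clock: 4.25
tool_pos: [0.5133, 0.1245, 0.1856]
orientation: [[0.011, 0.288, 0.957], [-0.001, 0.958, -0.288], [-1.0, 0.002, 0.011]]
wrist_force: [-0.3, -0.7, -1.1]
width: 0.0411
```

Run:
```python
from h import *
go(.5135,.1246,.06,-.2935)
p,d=snap('top');P=cloud('top',d); K=p[60:260,60:360,::-1]
cv2.imwrite('pics/t2.png',cv2.resize(K,None,fx=2.5,fy=2.5))
```

```text
t 4.25 pos [0.5133 0.1245 0.1856] shift cm [12.56 -0.   -0.12] turn 0.001 w 0.0411
```

View pics/t2.png

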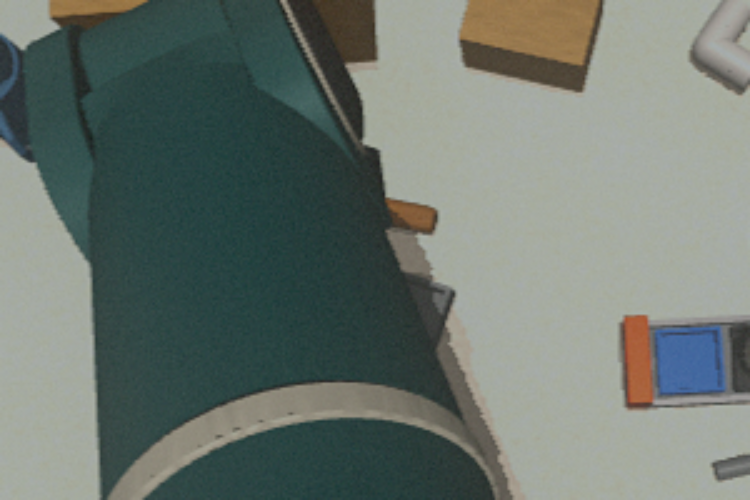

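The top view is blocked by the arm, with only the empty blue bin visible at (690,360). I'll check the descent with the scene camera.

Call:
{"op": "send_rows", "data": {
  "rows": "-1 4 0 0 0; -1 7 0 0 0; -1 9 0 -0.1 0; -1 9 0 -0.1 0; -1 9 0 -0.1 0"
}}

```text
clock: 4.8
tool_pos: [0.5138, 0.123, 0.0963]
orientation: [[0.012, 0.291, 0.957], [-0.002, 0.957, -0.291], [-1.0, 0.002, 0.012]]
wrist_force: [0.5, -0.6, -1.6]
width: 0.0413
```

Run:
```python
from h import *
go(.5135,.1246,.059,-.2935)
p,d=snap('scene'); cv2.imwrite('pics/s2.png',cv2.resize(p[80:250,220:440,::-1],None,fx=3,fy=3))
```

```text
t 4.8 pos [0.5138 0.123  0.0963] shift cm [ 3.73  0.14 -0.12] turn -0.001 w 0.0413
```

View pics/s2.png

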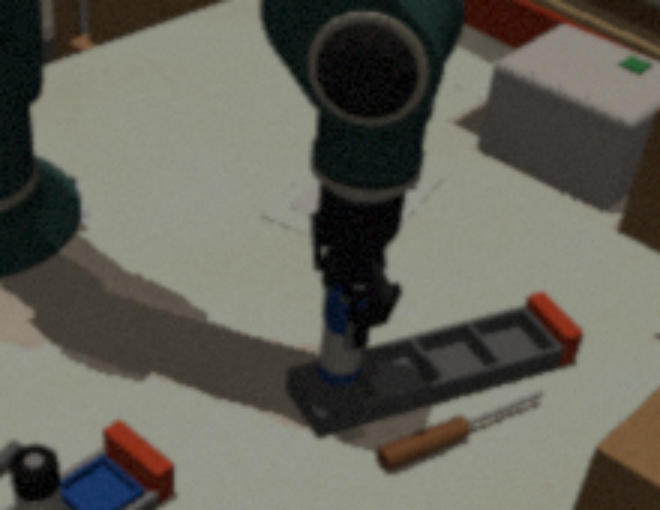

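The blue cartridge is upright, with its base at (338,375) over the bay farthest from orange. I lower it.

Call:
{"op": "send_rows", "data": {
  "rows": "-1 1.5 0.1 -0.1 0; -1 3 0.1 -0.1 0; -1 3.7 0.1 -0.1 0; -1 3.7 0.1 -0.1 0; -1 3.7 0.1 -0.1 0"
}}

```text
clock: 5.35
tool_pos: [0.5139, 0.1246, 0.0597]
orientation: [[0.012, 0.29, 0.957], [-0.002, 0.957, -0.29], [-1.0, 0.002, 0.012]]
wrist_force: [0.3, -0.1, -1.5]
width: 0.0414
```

Call:
{"op": "send_rows", "data": {
  "rows": "0.5 0 0 0 0; 0.5 0 0 0 0; 0.5 0 0 0 0; 0.5 0 0 0 0; 0.5 0 0 0 0"
}}

```text
clock: 5.85
tool_pos: [0.5139, 0.1246, 0.0598]
orientation: [[0.013, 0.29, 0.957], [-0.002, 0.957, -0.29], [-1.0, 0.002, 0.013]]
wrist_force: [-0.1, 0.6, 0.1]
width: 0.064
```

Run:
```python
from h import *
go(.4790,-.2099,.2,.067)
```

```text
t 5.85 pos [0.5139 0.1246 0.0598] shift cm [-14.   -33.     6.54] turn -0.361 w 0.064
```

Call:
{"op": "send_rows", "data": {
  "rows": "0.5 -4 0 0 0; 0.5 -9 0 0 0; 0.5 -14 0 0 0; 1 -14 -3 0.6 -0.05; 1 -14 -8 1.6 -0.13"
}}

```text
clock: 6.35
tool_pos: [0.505, 0.0462, 0.2015]
orientation: [[0.016, 0.157, 0.987], [-0.001, 0.988, -0.157], [-1.0, 0.002, 0.016]]
wrist_force: [0.5, -1.5, -1.6]
width: 0.0856
```

Call:
{"op": "send_rows", "data": {
  "rows": "1 0 -4 1 -0.06; 1 0 -8 2 -0.12; 1 0 -12 3 -0.2; 1 0 -16 3.5 -0.2; 1 0 -20 4 -0.2"
}}

```text
clock: 6.85
tool_pos: [0.5127, -0.1594, 0.202]
orientation: [[0.016, -0.042, 0.999], [-0.001, 0.999, 0.042], [-1.0, -0.002, 0.016]]
wrist_force: [1.1, -0.0, 0.6]
width: 0.0857
```

Run:
```python
from h import *
go(.4790,-.2099,.2,.067)
p,d=snap('scene'); cv2.imwrite('pics/s3.png',cv2.resize(p[80:250,220:440,::-1],None,fx=3,fy=3))
```

```text
t 6.85 pos [ 0.5127 -0.1594  0.202 ] shift cm [ 0.15 -4.91 -3.59] turn -0.025 w 0.0857
```

View pics/s3.png

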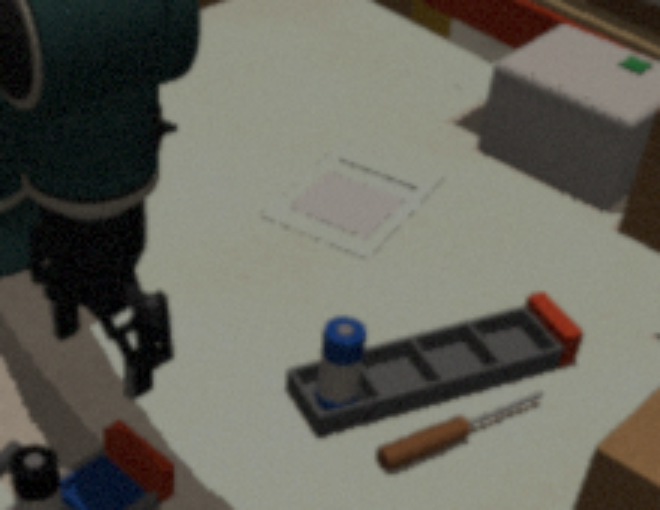

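Blue stands upright at (342,360) in the far bay. Next is black, with blue's old bin as free room beside it.

Call:
{"op": "send_rows", "data": {
  "rows": "1 0 -3 -2 -0.025; 1 0 -4.9 -3.6 -0.025; 1 0 -4.9 -3.6 -0.025; 1 0 -4.9 -3.6 -0.025; 1 0 -4.9 -3.6 -0.025"
}}

```text
clock: 7.4
tool_pos: [0.4781, -0.2157, 0.2014]
orientation: [[0.016, -0.062, 0.998], [-0.003, 0.998, 0.062], [-1.0, -0.004, 0.016]]
wrist_force: [0.6, 0.4, 0.8]
width: 0.0855
```

Run:
```python
from h import *
go(.4790,-.2099,.06,.067)
```

```text
t 7.4 pos [ 0.4781 -0.2157  0.2014] shift cm [14.14  0.63 -0.1 ] turn -0.005 w 0.0855
```

Call:
{"op": "send_rows", "data": {
  "rows": "1 2 0.6 -0.1 0; 1 6 0.6 -0.1 0; 1 10 0.6 -0.1 0; 1 13.8 0.6 -0.1 0; 1 13.8 0.6 -0.1 0"
}}

```text
clock: 7.9
tool_pos: [0.4772, -0.2081, 0.0597]
orientation: [[0.01, -0.063, 0.998], [0.0, 0.998, 0.063], [-1.0, -0.0, 0.01]]
wrist_force: [-0.1, 0.4, 0.9]
width: 0.0851
```

Call:
{"op": "send_rows", "data": {
  "rows": "-1 0 0 0 0; -1 0 0 0 0; -1 0 0 0 0; -1 0 0 0 0; -1 0 0 0 0"
}}

```text
clock: 8.4
tool_pos: [0.4783, -0.2084, 0.0613]
orientation: [[0.013, -0.063, 0.998], [-0.001, 0.998, 0.063], [-1.0, -0.002, 0.013]]
wrist_force: [-0.4, 0.4, 9.5]
width: 0.0406
```

Call:
{"op": "send_rows", "data": {
  "rows": "-1 0 0 0 0; -1 0 0 0 0; -1 -3 0 0 0; -1 -7 0 0 0; -1 -12 0 0 0"
}}

```text
clock: 8.9
tool_pos: [0.4757, -0.2079, 0.1818]
orientation: [[0.01, -0.063, 0.998], [0.001, 0.998, 0.063], [-1.0, -0.0, 0.01]]
wrist_force: [1.1, -1.2, -0.5]
width: 0.0411
```

Run:
```python
from h import *
go(.5337,.1916,.18,-.2935)
```

```text
t 8.9 pos [ 0.4757 -0.2079  0.1818] shift cm [ 0.26 39.5   8.32] turn 0.357 w 0.0411
```

Call:
{"op": "send_rows", "data": {
  "rows": "-1 -0.5 4 0.8 0.04; -1 -0.5 9 1.9 0.08; -1 -0.5 14 3 0.12; -1 -0.5 19 4 0.16; -1 -0.5 24 5 0.2"
}}

```text
clock: 9.4
tool_pos: [0.5096, 0.0322, 0.1877]
orientation: [[0.011, 0.138, 0.99], [0.0, 0.99, -0.138], [-1.0, 0.002, 0.011]]
wrist_force: [1.3, -1.2, -0.8]
width: 0.0413
```

Run:
```python
from h import *
go(.5337,.1916,.18,-.2935)
```

```text
t 9.4 pos [0.5096 0.0322 0.1877] shift cm [ 0.8  16.12  0.18] turn 0.155 w 0.0413
```

Call:
{"op": "send_rows", "data": {
  "rows": "-1 0.3 5 0 0.06; -1 0.3 10 0.1 0.12; -1 0.3 14 0.2 0.155; -1 0.3 16.1 0.2 0.155; -1 0.3 16.1 0.2 0.155"
}}

```text
clock: 9.9
tool_pos: [0.5333, 0.1949, 0.185]
orientation: [[0.011, 0.285, 0.958], [0.002, 0.958, -0.285], [-1.0, 0.005, 0.01]]
wrist_force: [-0.9, -0.0, -2.1]
width: 0.0414
```

Call:
{"op": "send_rows", "data": {
  "rows": "-1 0 0 0 0; -1 0 0 0 0; -1 0 0 0 0"
}}

```text
clock: 10.2
tool_pos: [0.5334, 0.1939, 0.1851]
orientation: [[0.011, 0.286, 0.958], [0.001, 0.958, -0.286], [-1.0, 0.004, 0.01]]
wrist_force: [-0.1, -0.1, -1.2]
width: 0.041
```

Run:
```python
from h import *
go(.5337,.1916,.056,-.2935)
```

```text
t 10.2 pos [0.5334 0.1939 0.1851] shift cm [12.91 -0.26 -0.03] turn 0.003 w 0.041
```

Call:
{"op": "send_rows", "data": {
  "rows": "-1 4 -0.2 0 0; -1 8 -0.2 0 0; -1 11 -0.2 0 0; -1 13 -0.2 0 0; -1 13 -0.2 0 0"
}}

```text
clock: 10.7
tool_pos: [0.5341, 0.1909, 0.0533]
orientation: [[0.009, 0.288, 0.958], [0.001, 0.958, -0.288], [-1.0, 0.003, 0.009]]
wrist_force: [-0.4, 0.4, -0.9]
width: 0.0415
```

Call:
{"op": "send_rows", "data": {
  "rows": "-1 0 0 0 0; 0.5 0 0 0 0; 0.5 0 0 0 0; 0.5 0 0 0 0; 0.5 0 0 0 0"
}}

```text
clock: 11.2
tool_pos: [0.5342, 0.191, 0.0537]
orientation: [[0.01, 0.288, 0.958], [0.001, 0.958, -0.288], [-1.0, 0.003, 0.009]]
wrist_force: [-0.7, 0.7, 0.3]
width: 0.064
```

Call:
{"op": "send_rows", "data": {
  "rows": "0.5 -4 0 0 0; 0.5 -9 0 0 0; 0.5 -14 0 0 0; 1 -15 -3 0.6 -0.05; 1 -15 -8 1.6 -0.1"
}}

```text
clock: 11.7
tool_pos: [0.5258, 0.1127, 0.2062]
orientation: [[0.014, 0.184, 0.983], [0.002, 0.983, -0.184], [-1.0, 0.005, 0.014]]
wrist_force: [1.3, -1.4, -0.8]
width: 0.0853
```

Call:
{"op": "send_rows", "data": {
  "rows": "1 0 -5 1 -0.05; 1 0 -10 2 -0.1; 1 0 -15 3 -0.15; 1 0 -20 4 -0.2; 1 0 -25 5 -0.2"
}}

```text
clock: 12.2
tool_pos: [0.5285, -0.1404, 0.2062]
orientation: [[0.015, -0.017, 1.0], [0.002, 1.0, 0.017], [-1.0, 0.002, 0.015]]
wrist_force: [1.2, 0.9, -0.8]
width: 0.0855
```

Run:
```python
from h import *
go(.4815,-.2803,.2,.067)
p,d=snap('scene'); cv2.imwrite('pics/s4.png',cv2.resize(p[120:320,140:440,::-1],None,fx=2.5,fy=2.5))
```

```text
t 12.2 pos [ 0.5285 -0.1404  0.2062] shift cm [  0.52 -13.91  -4.95] turn -0.05 w 0.0855
```

View pics/s4.png

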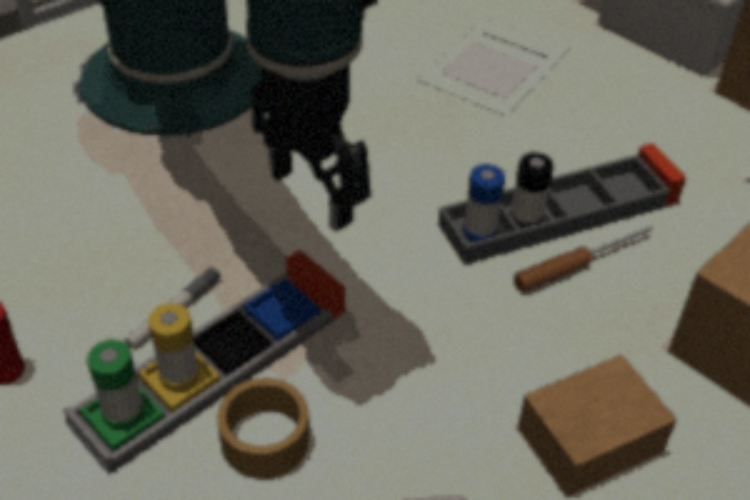

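Blue (485,200) and black (533,190) both stand in their bays. The blue and black bins are empty. Next is yellow.

Call:
{"op": "send_rows", "data": {
  "rows": "1 0 -5 -1.7 -0.05; 1 0 -10 -3.4 -0.05; 1 0 -13 -4.5 -0.05; 1 0.3 -13.9 -4.9 -0.05; 1 0.3 -13.9 -4.9 -0.05"
}}

```text
clock: 12.75
tool_pos: [0.4787, -0.2905, 0.2017]
orientation: [[0.013, -0.053, 0.998], [-0.001, 0.999, 0.053], [-1.0, -0.002, 0.013]]
wrist_force: [-0.4, 0.2, 0.2]
width: 0.0851
```

Run:
```python
from h import *
go(.4815,-.2803,.06,.067)
```

```text
t 12.75 pos [ 0.4787 -0.2905  0.2017] shift cm [14.18  1.02  0.14] turn -0.014 w 0.0851
```

Call:
{"op": "send_rows", "data": {
  "rows": "1 1 0.9 0.1 -0.014; 1 4 0.9 0.1 -0.014; 1 7 0.9 0.1 -0.014; 1 7 0.9 0.1 -0.014; 1 7 0.9 0.1 -0.014"
}}

```text
clock: 13.25
tool_pos: [0.4808, -0.2799, 0.1321]
orientation: [[0.013, -0.07, 0.997], [-0.0, 0.998, 0.07], [-1.0, -0.001, 0.013]]
wrist_force: [-0.1, -0.8, 0.3]
width: 0.0853
```

Run:
```python
from h import *
go(.4815,-.2803,.06,.067)
```

```text
t 13.25 pos [ 0.4808 -0.2799  0.1321] shift cm [ 7.21 -0.04 -0.03] turn 0.003 w 0.0853
```

Call:
{"op": "send_rows", "data": {
  "rows": "1 3 0 0 0; 1 6 0 0 0; 1 7 0 0 0; 1 7 0 0 0; 1 7 0 0 0"
}}

```text
clock: 13.75
tool_pos: [0.4826, -0.28, 0.0637]
orientation: [[0.015, -0.07, 0.997], [-0.001, 0.998, 0.07], [-1.0, -0.002, 0.015]]
wrist_force: [0.0, 0.0, -0.4]
width: 0.0856
```

Call:
{"op": "send_rows", "data": {
  "rows": "-1 0 0 0 0; -1 0 0 0 0; -1 0 0 0 0; -1 0 0 0 0; -1 0 0 0 0"
}}

```text
clock: 14.25
tool_pos: [0.4828, -0.2803, 0.0645]
orientation: [[0.015, -0.07, 0.997], [-0.002, 0.998, 0.07], [-1.0, -0.003, 0.015]]
wrist_force: [-2.4, 0.8, 11.9]
width: 0.0412
```

Call:
{"op": "send_rows", "data": {
  "rows": "-1 0 0 0 0; -1 0 0 0 0; -1 -3 0 0 0; -1 -7 0 0 0; -1 -12 0 0 0"
}}

```text
clock: 14.75
tool_pos: [0.4801, -0.2795, 0.1846]
orientation: [[0.013, -0.07, 0.997], [0.0, 0.998, 0.07], [-1.0, -0.001, 0.013]]
wrist_force: [1.0, -0.8, -1.9]
width: 0.0412
```

Run:
```python
from h import *
go(.554,.2586,.185,-.2935)
```

```text
t 14.75 pos [ 0.4801 -0.2795  0.1846] shift cm [ 0.07 53.16 11.14] turn 0.364 w 0.0412
```

Call:
{"op": "send_rows", "data": {
  "rows": "-1 -0.5 4 0.8 0.03; -1 -0.5 9 1.9 0.07; -1 -0.5 14 2.9 0.1; -1 -0.5 19 4 0.14; -1 -0.5 24 5 0.17"
}}

```text
clock: 15.25
tool_pos: [0.5123, -0.0391, 0.1902]
orientation: [[0.013, 0.102, 0.995], [0.0, 0.995, -0.102], [-1.0, 0.001, 0.013]]
wrist_force: [1.4, 0.4, -1.7]
width: 0.0412
```

Run:
```python
from h import *
go(.554,.2586,.185,-.2935)
```

```text
t 15.25 pos [ 0.5123 -0.0391  0.1902] shift cm [ 0.58 30.03  1.11] turn 0.192 w 0.0412
```

Call:
{"op": "send_rows", "data": {
  "rows": "-1 0 5 0.2 0.04; -1 0 10 0.4 0.08; -1 0 15 0.6 0.12; -1 0 20 0.8 0.16; -1 0 23 0.9 0.17"
}}

```text
clock: 15.75
tool_pos: [0.5442, 0.1928, 0.1907]
orientation: [[0.013, 0.267, 0.964], [0.001, 0.964, -0.267], [-1.0, 0.005, 0.012]]
wrist_force: [0.5, -0.6, -1.5]
width: 0.041
```

Run:
```python
from h import *
go(.554,.2586,.185,-.2935)
```

```text
t 15.75 pos [0.5442 0.1928 0.1907] shift cm [ 0.59  6.61 -0.82] turn 0.023 w 0.041
```

Call:
{"op": "send_rows", "data": {
  "rows": "-1 0 4 -0.5 0.023; -1 0 6.6 -0.8 0.023; -1 0 6.6 -0.8 0.023; -1 0 6.6 -0.8 0.023; -1 0 6.6 -0.8 0.023"
}}

```text
clock: 16.25
tool_pos: [0.5542, 0.2574, 0.1906]
orientation: [[0.013, 0.29, 0.957], [0.0, 0.957, -0.29], [-1.0, 0.004, 0.012]]
wrist_force: [-0.3, -1.0, -2.8]
width: 0.0414
```

Run:
```python
from h import *
go(.554,.2586,.058,-.2935)
```

```text
t 16.25 pos [0.5542 0.2574 0.1906] shift cm [13.26  0.06 -0.21] turn -0.001 w 0.0414
```

Call:
{"op": "send_rows", "data": {
  "rows": "-1 4 0.1 -0.1 0; -1 8 0.1 -0.2 0; -1 11 0.1 -0.2 0; -1 13.2 0.1 -0.2 0; -1 13.2 0.1 -0.2 0"
}}

```text
clock: 16.75
tool_pos: [0.5539, 0.2573, 0.0566]
orientation: [[0.011, 0.292, 0.956], [-0.001, 0.956, -0.292], [-1.0, 0.002, 0.01]]
wrist_force: [-0.2, -0.7, -1.5]
width: 0.0412
```

Call:
{"op": "send_rows", "data": {
  "rows": "-1 0 0 0 0; 0.5 0 0 0 0; 0.5 0 0 0 0; 0.5 0 0 0 0; 0.5 0 0 0 0"
}}

```text
clock: 17.25
tool_pos: [0.554, 0.2573, 0.0569]
orientation: [[0.011, 0.292, 0.956], [-0.001, 0.956, -0.292], [-1.0, 0.003, 0.011]]
wrist_force: [0.0, 0.3, 0.9]
width: 0.0639
```

Call:
{"op": "send_rows", "data": {
  "rows": "0.5 -4 0 0 0; 0.5 -9 0 0 0; 0.5 -14 0 0 0; 1 -15 -3 0.6 -0.05; 1 -15 -8 1.6 -0.1"
}}

```text
clock: 17.75
tool_pos: [0.5448, 0.1795, 0.2096]
orientation: [[0.015, 0.189, 0.982], [0.002, 0.982, -0.189], [-1.0, 0.004, 0.015]]
wrist_force: [1.0, -1.4, -0.6]
width: 0.0857
```

Call:
{"op": "send_rows", "data": {
  "rows": "1 0 -5 0.5 -0.05; 1 0 -10 1 -0.1; 1 0 -15 1.5 -0.15; 1 0 -20 2 -0.2; 1 0 -25 2.5 -0.2"
}}

```text
clock: 18.25
tool_pos: [0.5217, -0.0717, 0.2093]
orientation: [[0.016, -0.012, 1.0], [0.001, 1.0, 0.012], [-1.0, 0.001, 0.016]]
wrist_force: [0.8, 0.1, 1.0]
width: 0.0855
```

Run:
```python
from h import *
go(.4867,-.3495,.2,.067)
```

```text
t 18.25 pos [ 0.5217 -0.0717  0.2093] shift cm [  0.83 -27.74  -3.86] turn -0.055 w 0.0855
```

Call:
{"op": "send_rows", "data": {
  "rows": "1 0 -5 -0.8 -0.02; 1 0 -10 -1.5 -0.04; 1 0 -15 -2.2 -0.055; 1 0 -20 -2.9 -0.055; 1 0 -22 -3.2 -0.055"
}}

```text
clock: 18.75
tool_pos: [0.4909, -0.2967, 0.2085]
orientation: [[0.016, -0.063, 0.998], [-0.0, 0.998, 0.063], [-1.0, -0.001, 0.016]]
wrist_force: [-0.6, 0.7, -0.4]
width: 0.0856
```

Run:
```python
from h import *
go(.4867,-.3495,.2,.067)
```

```text
t 18.75 pos [ 0.4909 -0.2967  0.2085] shift cm [ 0.85 -5.24 -0.76] turn -0.004 w 0.0856
```

Call:
{"op": "send_rows", "data": {
  "rows": "1 0 -4 -0.5 0; 1 0 -5.2 -0.7 0; 1 3 -5.2 -0.7 0; 1 7 -5.2 -0.7 0; 1 7 -5.2 -0.7 0"
}}

```text
clock: 19.25
tool_pos: [0.4862, -0.3474, 0.1345]
orientation: [[0.01, -0.063, 0.998], [0.004, 0.998, 0.063], [-1.0, 0.004, 0.011]]
wrist_force: [-1.0, 1.0, 0.3]
width: 0.0856
```

Run:
```python
from h import *
go(.4867,-.3495,.062,.067)
p,d=snap('scene'); cv2.imwrite('pics/s5.png',cv2.resize(p[120:320,140:440,::-1],None,fx=2.5,fy=2.5))
```

```text
t 19.25 pos [ 0.4862 -0.3474  0.1345] shift cm [ 7.25 -0.23 -0.04] turn -0.004 w 0.0856
```

View pics/s5.png

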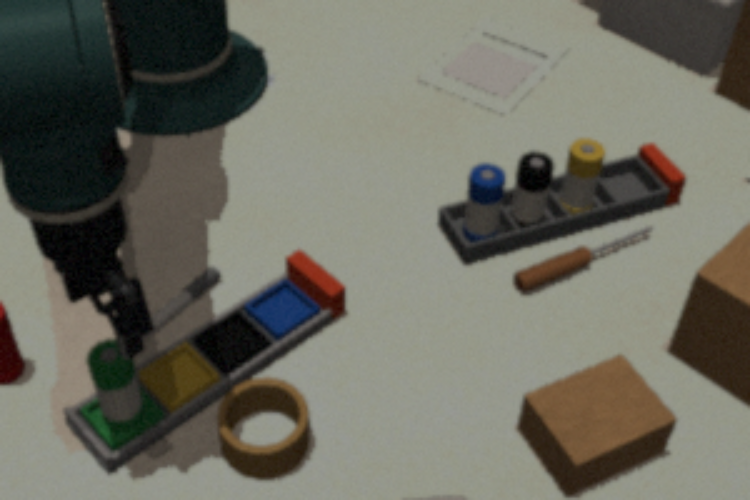

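Blue, black and yellow stand in their bays at (485,200), (533,190) and (583,178). The gripper is over green at (110,365).

Call:
{"op": "send_rows", "data": {
  "rows": "1 2 -0.2 0 0; 1 5 -0.2 0 0; 1 7.2 -0.2 0 0; 1 7.2 -0.2 0 0; 1 7.2 -0.2 0 0"
}}

```text
clock: 19.8
tool_pos: [0.4896, -0.3502, 0.0674]
orientation: [[0.015, -0.064, 0.998], [0.001, 0.998, 0.064], [-1.0, 0.001, 0.015]]
wrist_force: [0.8, -0.7, 0.4]
width: 0.0854
```

Call:
{"op": "send_rows", "data": {
  "rows": "-1 0 0 0 0; -1 0 0 0 0; -1 0 0 0 0; -1 0 0 0 0; -1 0 0 0 0"
}}

```text
clock: 20.3
tool_pos: [0.4897, -0.3506, 0.0684]
orientation: [[0.015, -0.063, 0.998], [0.001, 0.998, 0.063], [-1.0, -0.0, 0.015]]
wrist_force: [-3.7, 0.5, 11.5]
width: 0.0417
```

Call:
{"op": "send_rows", "data": {
  "rows": "-1 0 0 0 0; -1 0 0 0 0; -1 -3 0 0 0; -1 -7 0 0 0; -1 -12 0 0 0"
}}

```text
clock: 20.8
tool_pos: [0.487, -0.35, 0.1884]
orientation: [[0.013, -0.064, 0.998], [0.003, 0.998, 0.064], [-1.0, 0.002, 0.013]]
wrist_force: [0.4, -0.4, -1.6]
width: 0.0411
```

Call:
{"op": "send_rows", "data": {
  "rows": "-1 -0.5 4 0.8 0.03; -1 -0.5 9 1.8 0.06; -1 -0.5 14 2.7 0.09; -1 -0.5 19 3.6 0.12; -1 -0.5 24 4.6 0.15"
}}

```text
clock: 21.3
tool_pos: [0.5167, -0.1092, 0.1945]
orientation: [[0.013, 0.088, 0.996], [0.003, 0.996, -0.088], [-1.0, 0.004, 0.012]]
wrist_force: [1.8, 0.2, -2.7]
width: 0.0411
```

Run:
```python
from h import *
go(.5742,.3256,.185,-.2935)
```

```text
t 21.3 pos [ 0.5167 -0.1092  0.1945] shift cm [ 1.13 43.81  1.9 ] turn 0.206 w 0.0411
```

Call:
{"op": "send_rows", "data": {
  "rows": "-1 0 5 0.2 0.03; -1 0 10 0.4 0.06; -1 0 15 0.6 0.09; -1 0 20 0.8 0.12; -1 0 25 1 0.15"
}}

```text
clock: 21.8
tool_pos: [0.5481, 0.1388, 0.1955]
orientation: [[0.013, 0.237, 0.971], [0.002, 0.972, -0.237], [-1.0, 0.005, 0.012]]
wrist_force: [1.5, 1.0, -2.1]
width: 0.0411
```

Run:
```python
from h import *
go(.5742,.3256,.19,-.2935)
```

```text
t 21.8 pos [0.5481 0.1388 0.1955] shift cm [ 0.63 18.76 -1.9 ] turn 0.054 w 0.0411
```

Call:
{"op": "send_rows", "data": {
  "rows": "-1 0 5 -0.5 0.02; -1 0 10 -1 0.04; -1 0 14 -1.5 0.054; -1 0 17 -1.8 0.054; -1 0 18 -1.9 0.054"
}}

```text
clock: 22.3
tool_pos: [0.5712, 0.322, 0.1958]
orientation: [[0.012, 0.285, 0.958], [0.004, 0.958, -0.285], [-1.0, 0.007, 0.01]]
wrist_force: [-1.3, -0.6, -2.9]
width: 0.0417
```

Call:
{"op": "send_rows", "data": {
  "rows": "-1 0 0.3 0 0; -1 0 0.3 0 0; -1 0 0.3 0 0"
}}

```text
clock: 22.6
tool_pos: [0.5724, 0.3235, 0.1958]
orientation: [[0.011, 0.287, 0.958], [0.003, 0.958, -0.287], [-1.0, 0.006, 0.01]]
wrist_force: [0.7, -0.1, -1.9]
width: 0.0416
```

Run:
```python
from h import *
go(.5742,.3256,.062,-.2935)
```

```text
t 22.6 pos [0.5724 0.3235 0.1958] shift cm [13.38  0.18 -0.02] turn 0.003 w 0.0416
```

Call:
{"op": "send_rows", "data": {
  "rows": "-1 4 0.2 0 0; -1 8 0.2 0 0; -1 11 0.2 0 0; -1 13.3 0.2 0 0; -1 13.3 0.2 0 0"
}}

```text
clock: 23.1
tool_pos: [0.5737, 0.3239, 0.0604]
orientation: [[0.008, 0.288, 0.958], [0.001, 0.958, -0.288], [-1.0, 0.004, 0.008]]
wrist_force: [-0.2, -0.1, -2.1]
width: 0.0411
```

Call:
{"op": "send_rows", "data": {
  "rows": "-1 0 0 0 0; 0.5 0 0 0 0; 0.5 0 0 0 0; 0.5 0 0 0 0; 0.5 0 0 0 0"
}}

```text
clock: 23.6
tool_pos: [0.5739, 0.324, 0.0609]
orientation: [[0.009, 0.288, 0.958], [0.001, 0.958, -0.288], [-1.0, 0.004, 0.008]]
wrist_force: [0.3, 0.2, -0.6]
width: 0.0637
```

Call:
{"op": "send_rows", "data": {
  "rows": "0.5 -4 0 0 0; 0.5 -9 0 0 0; 0.5 -14 0 0 0; 1 -15 -4 0 -0.05; 1 -15 -9 0 -0.1"
}}

```text
clock: 24.1
tool_pos: [0.5468, 0.2389, 0.213]
orientation: [[0.013, 0.186, 0.982], [0.004, 0.983, -0.186], [-1.0, 0.006, 0.012]]
wrist_force: [1.1, -1.8, -0.1]
width: 0.0851
```

Call:
{"op": "send_rows", "data": {
  "rows": "1 0 -5 0.5 -0.05; 1 0 -10 1 -0.1; 1 0 -15 1.5 -0.15; 1 0 -20 2 -0.2; 1 0 -25 2.5 -0.2"
}}

```text
clock: 24.6
tool_pos: [0.5244, -0.0123, 0.2123]
orientation: [[0.014, -0.015, 1.0], [0.003, 1.0, 0.015], [-1.0, 0.003, 0.014]]
wrist_force: [1.0, 0.1, -0.2]
width: 0.0854
```

Call:
{"op": "send_rows", "data": {
  "rows": "1 0 -5 0 0; 1 0 -10 0 0; 1 0 -12 0 0; 1 0 -12 0 0; 1 0 -12 0 0"
}}

```text
clock: 25.1
tool_pos: [0.5262, -0.1321, 0.2121]
orientation: [[0.014, -0.015, 1.0], [0.003, 1.0, 0.015], [-1.0, 0.003, 0.014]]
wrist_force: [0.4, 0.8, 0.1]
width: 0.0853
```

Run:
```python
from h import *
p,d=snap('top');P=cloud('top',d)
cv2.imwrite('pics/t6.png',cv2.resize(p[90:230,60:340,::-1],None,fx=2.5,fy=2.5))
m=((P[...,2]>.085)&(P[...,2]<.115)&(d>0)).astype(np.uint8); m[:125]=0;m[215:]=0;m[:,260:]=0;m[:,90:95]=0
n,l,st,_=cv2.connectedComponentsWithStats(m)
th=-.2935;c=np.array([.5438,.2251])
for i in range(1,n):
    if st[i,4]<60: continue
    k=cv2.findContours((l==i).astype(np.uint8),0,2)[0][0];uv,r=cv2.minEnclosingCircle(k)
    X=ray('top',uv,.101)[0,:2]-c
    print('uv',np.round(uv),'rack xy',(X@[np.cos(th),np.sin(th)]).round(4),(X@[-np.sin(th),np.cos(th)]).round(4),'top z',np.median(P[l==i][:,2]).round(4), np.ptp(P[l==i][:,2]).round(4),np.median(p[l==i],0))
print(ctrl.get_state()['clock'])
```

```text
uv [126. 150.] rack xy -0.0017 0.0958 top z 0.1007 0.0195 [ 61. 135.  75.]
uv [156. 160.] rack xy -0.0005 0.0266 top z 0.1005 0.0195 [167.5 151.   34. ]
uv [186. 169.] rack xy -0.0007 -0.0432 top z 0.1006 0.0196 [63. 64. 60.]
uv [213. 178.] rack xy -0.0015 -0.1061 top z 0.1007 0.0211 [ 63.  97. 151.]
25.15
```

View pics/t6.png

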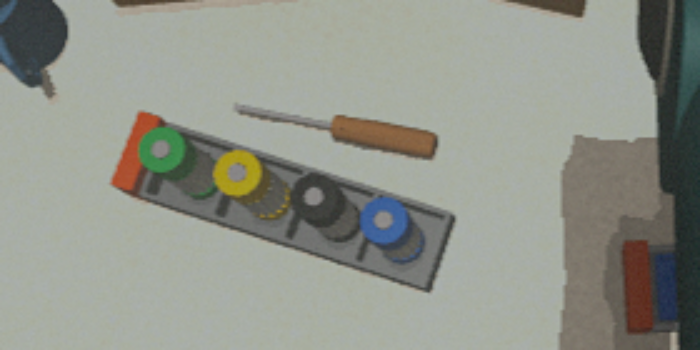

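Run:
```python
from h import *
p,d=snap('top');P=cloud('top',d)
th=-.2935;c=np.array([.5438,.2251])
for zl,zh,zz in((.0975,.105,.101),):
  m=((P[...,2]>zl)&(P[...,2]<zh)&(d>0)).astype(np.uint8); m[:125]=0;m[215:]=0;m[:,260:]=0
  n,l,st,_=cv2.connectedComponentsWithStats(m)
  for i in range(1,n):
    if st[i,4]<60: continue
    k=cv2.findContours((l==i).astype(np.uint8),0,2)[0][0];uv,r=cv2.minEnclosingCircle(k)
    e=cv2.fitEllipse(k)
    for t,u in(('circ',uv),('ell',e[0]),('box',(st[i,0]+(st[i,2]-1)/2,st[i,1]+(st[i,3]-1)/2))):
      X=ray('top',u,zz)[0,:2]-c
      print(i,t,np.round(u,1),(X@[np.cos(th),np.sin(th)]).round(4),(X@[-np.sin(th),np.cos(th)]).round(4),round(2*r*.815/393,4))
# wall tops in this frame: outline again
m=np.zeros(d.shape,np.uint8);m[125:215,95:255]=1
m&=((P[...,2]>.026)&(P[...,2]<.0335)).astype(np.uint8)
Y=(P[...,:2]-c)@[-np.sin(th),np.cos(th)];X=(P[...,:2]-c)@[np.cos(th),np.sin(th)]
q=(m>0)&(abs(X)<.045)&(abs(Y)<.16); print('tops y range',np.percentile(Y[q],[0.5,99.5]),'x',np.percentile(X[q],[0.5,99.5]))
qp=q&(abs(X)<.025); h,e=np.histogram(Y[qp],bins=np.arange(-.15,.1501,.005)); print([(round(b,3),int(a)) for a,b in zip(h,e) if a>3])
```

```text
1 circ [124.1 149.7] -0.001 0.0994 0.0401
1 ell [124.  149.7] -0.001 0.0997 0.0401
1 box [124. 150.] -0.0016 0.0993 0.0401
2 circ [154.3 159. ] -0.0003 0.0294 0.0402
2 ell [154.3 159. ] -0.0002 0.0294 0.0402
2 box [154. 159.] -0.0004 0.0301 0.0402
3 circ [184.9 168.6] 0.0 -0.0409 0.0396
3 ell [184.9 168.5] 0.0003 -0.0407 0.0396
3 box [185. 169.] -0.0006 -0.0413 0.0396
4 circ [212.7 178. ] -0.001 -0.1046 0.0404
4 ell [212.8 177.9] -0.0007 -0.1048 0.0404
4 box [212.5 178. ] -0.0011 -0.1041 0.0404
tops y range [-0.14321631  0.14313204] x [-0.03775173  0.0372708 ]
[(np.float64(-0.145), 34), (np.float64(-0.14), 18), (np.float64(-0.125), 5), (np.float64(-0.12), 4), (np.float64(-0.075), 12), (np.float64(-0.07), 9), (np.float64(-0.06), 14), (np.float64(-0.055), 4), (np.float64(-0.005), 12), (np.float64(0.0), 10), (np.float64(0.01), 13), (np.float64(0.015), 5), (np.float64(0.065), 10), (np.float64(0.07), 6), (np.float64(0.08), 7), (np.float64(0.085), 9), (np.float64(0.09), 4), (np.float64(0.135), 12), (np.float64(0.14), 9)]
```

The worst error is about 6 mm against the 15 mm allowed. The tops at 0.1007 m mean every cartridge is on its floor, and the arm is clear.

```bash
python3 -c "
from h import *
s=ctrl.get_state();print(s['clock'],s['wrist_force'].round(1),abs(s['joint_vel']).max());print(ctrl.close_job())"
```

```text
25.2 [-0.1  0.1  0.8] 0.30588592116162877
the job is handed in; nothing more can be done
None
```

All four cartridges are in the dispatch rack in reverse order and let go; from its orange end they stand green, yellow, black, blue. I handed the job in at 25.2 s with the arm clear of everything. No verdict is reported.

**Last checks (top camera):**
- **Position:** across the rack they are within 2 mm of bay centre. Along the rack they are off by about 6 mm for green, yellow and black and under 1 mm for blue; the limit is 15 mm.
- **Height:** their tops are at 0.1005 to 0.1007 m, which matches standing on the bay floor. All look upright.

**Disagreements:**
- The first position check showed 8 to 9 mm offsets, because its height band took in the cartridges' sides. A tighter band gave the figures above.
- The first estimate of the stock rack's angle came from an incomplete outline. I used the line of cartridges and the orange block instead.

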